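# Put reagent containers away in their spill trays

### The arm

A 6-joint arm with a two-finger parallel gripper is mounted at the origin on a cart in front of the work surface, level with it; the furniture and walls round the work are solid. World frame = base frame: x ahead of the robot, y to its left, z up, the work surface at z = 0. Lengths are in m, angles in rad, forces in N, time in s.
With the tool pointing down it reaches from about 0.375 to 0.9 m from the base axis. Payload 3.1 kg.
Tool frame: the origin (TCP) lies at the very end of the fingers, on their centre line; the grasp point (between the pads) lies 19 mm behind it (manip.grip_depth is the distance from the TCP to the grasp point, in m); z points along the fingers, y is the direction in which the jaws open and shut (so a half turn about z gives the same grasp; the last joint's range is limited). The gripper opens to 87 mm and grips with 3 to 60 N. Pads are 19 mm wide; open, the fingers measure 117 mm over their backs; the gripper's body (75 mm by 190 mm) begins 51 mm behind the grasp point.
Start: joints at [-1.369, 0.527, 1.433, -0, 1.181, -0.178], TCP at [0.232, -0.58, 0.184] pointing down, gripper open.
Joint ranges: [-3.08, 3.08], [-0.75, 2.2], [0.22, 2.44], [-1.43, 4.57], [0, 2.65], [-2.85, 2.85]. Speed limits (rad/s): [2.79, 2.79, 3.14, 3.14, 3.14, 3.14].

### API

Orientations are given as a 3x3 rotation matrix whose columns are the frame's x, y, z axes.
In Python, from station import manip gives the robot as it stands.
- The arm moves only by the tool jog_arm, never from a script. Its argument "deltas" is text: rows parted by semicolons, each of 7 numbers parted by spaces: the turn, a rotation vector about the tool's x, y, z in rad, then the shift along the tool's x, y, z in mm, then the finger opening in mm, from 0 to 87. In form: rx ry rz dx dy dz hand; .... A call has 1 to 20 rows; each row is the pose to reach, as a shift and turn from the pose commanded when the call began, along the tool's axes at that moment; what a row does not reach only later rows make up. A row lasts 1/8 s, in which the tool goes at most 62.5 mm and 10.7 degrees, less where a joint would pass 70% of its speed; a pose out of reach is approached as far as the arm can. A call with a gripper value outside its range is refused whole. The fingers move at their own pace and stop on an object; the grip force is fixed at half the most. Time passes only in rows, so rows that repeat a pose let the fingers close. It gives the time, the measured TCP pose, the force and the opening at its end, in the units of the state.
- manip.read_state(): the state, without advancing time (a new reading comes with each control period).
- manip.camera(name): name is "scene" or "top" or "wrist"; returns a dict with "image" (400x640x3 uint8, red, green, blue), "mtx" (3x3 intrinsics, pixels), "dist" ([k1, k2, p1, p2, k3] as OpenCV has them; the pictures are not rectified), "pose" (4x4, takes a point from camera to world coordinates); the wrist camera has in their place "hand_eye" (4x4, takes a point from camera to tool coordinates, whose origin is the TCP and whose axes are the flange's). Camera axes: x right, y down, z forward; pixel columns grow to the right and rows downward; lengths in m; the calibration is good to about 2 mm. A picture is of the moment at which its call begins: read the wrist's pose just before it. There is no depth.
- manip.finish_job(): hands the job in, once; it reports no verdict.
The state is a dict: "time": time; "joint_pos": joint angles; "joint_vel": joint speeds; "effort": joint torques, N m; "position": TCP position; "tool_rot": TCP orientation; "force": force on the tool from outside, world axes, zero at the start; "torque": the same for the moment, N m; "grip_width": opening from 0.0 (shut) to 1.0 (fully open).
Only numpy, scipy, OpenCV 4.12 (cv2) and the standard library are available. Lean on these libraries where they do the work, as an engineer would, in place of code of your own. Each camera call takes 0.05 s, during which the arm holds its last target.

### The job

First put the light-sensitive one, the small amber jar with the black cap, into the white spill tray. Then stand the other three capped containers, one after another, each in the tray of its cap's colour: red, orange and blue. Keep everything upright, with each container flat on its tray's floor, and leave the two dropper bottles alone.

Things in the scene. Friction and masses are not known exactly. Their poses are not given: they have to be found in the camera images.
- red_jar: White round plastic jar with a red screw cap (fixed on), 119 mm tall, body 64 mm across up to 100 mm; cap 54 mm across, from 95 to 119 mm, a good grip from above; about 0.3 kg. Stands upright; origin at the centre of its underside, z up; round, so yaw does not matter.
- orange_bottle: Clear glass round bottle with an orange screw cap (fixed on), 139 mm tall, body 66 mm across, shoulder narrows up to the neck; cap 38 mm across, from 110 to 139 mm, a good grip from above; about 0.27 kg. Stands upright; origin at the centre of its underside, z up; round, so yaw does not matter.
- blue_bottle: Small clear glass round bottle with a blue screw cap (fixed on), 114 mm tall, body 56 mm across, shoulder narrows up to the neck; cap 38 mm across, from 88 to 114 mm, a good grip from above; about 0.24 kg. Stands upright; origin at the centre of its underside, z up; round, so yaw does not matter.
- amber: Small brown (amber) round jar with a black screw cap (fixed on), 89 mm tall, body 52 mm across up to 70 mm; cap 45 mm across, from 73 to 89 mm, a good grip from above; about 0.14 kg. Stands upright; origin at the centre of its underside, z up; round, so yaw does not matter.
- tray_red: Red plastic round spill tray, fixed to the worktop: 88 mm across outside, 83 mm clear inside, flat inner floor 3 mm above the worktop, rim 10 mm high, open on top. Origin at the centre of its underside, on the worktop.
- tray_orange: Orange plastic round spill tray, fixed to the worktop: 88 mm across outside, 83 mm clear inside, flat inner floor 3 mm above the worktop, rim 10 mm high, open on top. Origin at the centre of its underside, on the worktop.
- tray_blue: Blue plastic round spill tray, fixed to the worktop: 88 mm across outside, 83 mm clear inside, flat inner floor 3 mm above the worktop, rim 10 mm high, open on top. Origin at the centre of its underside, on the worktop.
- tray_white: White plastic round spill tray, fixed to the worktop: 88 mm across outside, 83 mm clear inside, flat inner floor 3 mm above the worktop, rim 10 mm high, open on top. Origin at the centre of its underside, on the worktop.
- dropper_1: Slim brown dropper bottle with a pointed black rubber top, 33 mm across, 102 mm tall, loose; stays where it is. Origin at the centre of its underside. Fixed round the work, towards the robot: a white box 200 mm high (far face at x = 0.415, y = -0.18 to 0.02), a glass cylinder 200 mm high at about x = 0.48, y = 0.20, another 170 mm high at x = 0.50, y = -0.30.
- dropper_2: A second slim brown dropper bottle with a pointed black rubber top, 33 mm across, 102 mm tall, loose; stays where it is. Origin at the centre of its underside. Also fixed: a high leaning board from about x = 0.67, y = 0.16 to the far left; the glassware and clear tubs beside the work are at most 130 mm high.
There are look-alikes about, which are no part of the job. Leave any purple look-alike of the dropper_1 alone.

How it is judged:
By the outcome, as a careful person would: the job done as asked, in the order asked, and still so for the second after the job is handed in, with the robot touching nothing.
It also fails if it takes over 102 s, if anything falls off the work surface, if the arm or the gripper's body presses on something with over 40 N, if the wrist force passes 120 N, or if a joint passes its speed limit or range.

## Working session

There is one attempt and no reset: what is moved stays moved. The work goes in short steps, Python scripts to look and compute and a tool call to move; the robot and the scene stay as the last step left them, time stands still between calls to the robot, and variables do not carry over. Pictures are saved under pics/ and viewed, and the job is handed in when it is done.

Besides the shell and the picture viewer there is one more tool, called after "Emit:" in YAML: its name, and indented under it one key for each argument. jog_arm: Moves the arm, as the interface text tells. Its arguments: {"type":"object","properties":{"deltas":{"type":"string"}},"required":["deltas"]}

```bash
ls; mkdir -p pics; python3 - <<'E'
from station import manip
import cv2,numpy as np
s=manip.read_state()
print(s['time'],s['position'],s['tool_rot'],s['grip_width'],manip.grip_depth)
np.set_printoptions(precision=4,suppress=True)
for n in ['scene','top']:
    c=manip.camera(n); cv2.imwrite(f'pics/{n}0.png',c['image'][:,:,::-1]); print(n,c['mtx'],c['dist'],c['pose'])
    np.savez(f'{n}0.npz',**c)
E
```

```text
pics
0.0 [ 0.23157474 -0.57963614  0.18336424] [[ 9.28739628e-01  3.70732395e-01 -4.41171876e-04]
 [ 3.70732459e-01 -9.28737243e-01  2.13963050e-03]
 [ 3.83497588e-04 -2.15071637e-03 -9.99997614e-01]] 0.9991399142258005 0.0187
scene [[480.4173   0.     319.2355]
 [  0.     480.4173 197.5024]
 [  0.       0.       1.    ]] [-0.1132  0.      0.      0.      0.    ] [[-0.8652 -0.3446  0.3643  0.3195]
 [-0.5014  0.6092 -0.6144  0.4834]
 [-0.0102 -0.7142 -0.6999  0.6271]
 [ 0.      0.      0.      1.    ]]
top [[466.8855   0.     314.0194]
 [  0.     466.8855 204.6301]
 [  0.       0.       1.    ]] [0.0202 0.     0.     0.     0.    ] [[ 0.0117 -0.9952  0.0968  0.5545]
 [-0.9998 -0.01    0.0178 -0.0506]
 [-0.0168 -0.097  -0.9951  0.8856]
 [ 0.      0.      0.      1.    ]]
```

View pics/scene0.png

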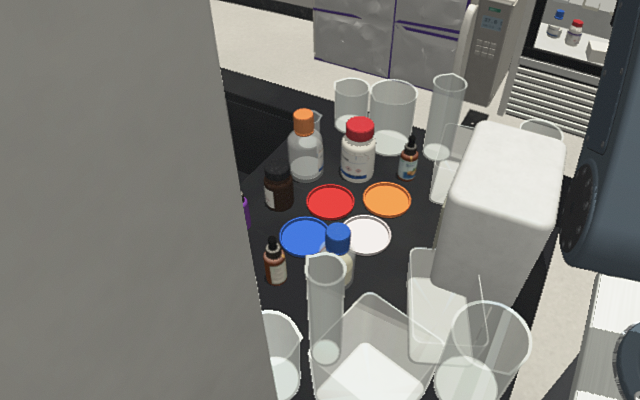

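View pics/top0.png

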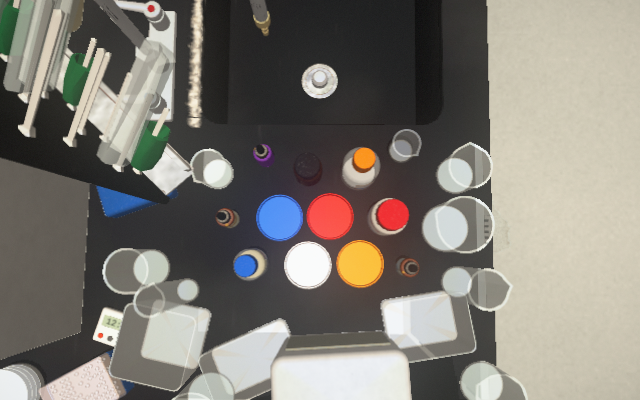

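```bash
cat > h.py <<'E'
import numpy as np,cv2
def load(n): return dict(np.load(n,allow_pickle=True))
def ray(c,uv,z,pose=None):
    P=c['pose'] if pose is None else pose
    p=cv2.undistortPoints(np.array(uv,float).reshape(-1,1,2),c['mtx'],c['dist']).reshape(-1,2)
    d=np.c_[p,np.ones(len(p))]@P[:3,:3].T; o=P[:3,3]
    return o+d*((z-o[2])/d[:,2])[:,None]
def proj(c,X,pose=None):
    P=c['pose'] if pose is None else pose
    T=np.linalg.inv(P); r=cv2.Rodrigues(T[:3,:3])[0]
    return cv2.projectPoints(np.array(X,float).reshape(-1,1,3),r,T[:3,3],c['mtx'],c['dist'])[0].reshape(-1,2)
E
python3 - <<'E'
from h import *
t=load('top0.npz')['image'][:,:,::-1]
cv2.imwrite('pics/top_crop0.png',cv2.resize(t[130:300,200:440],None,fx=3.3,fy=3.3,interpolation=cv2.INTER_CUBIC))
t=load('scene0.npz')['image'][:,:,::-1]
cv2.imwrite('pics/scene_crop0.png',cv2.resize(t[90:300,230:430],None,fx=2.8,fy=2.8,interpolation=cv2.INTER_CUBIC))
E
```

```text
(no output)
```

View pics/top_crop0.png

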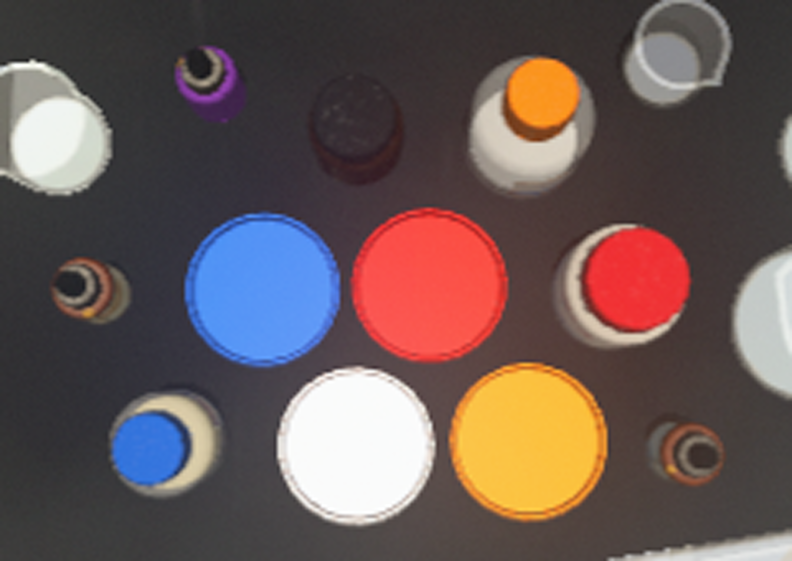

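View pics/scene_crop0.png

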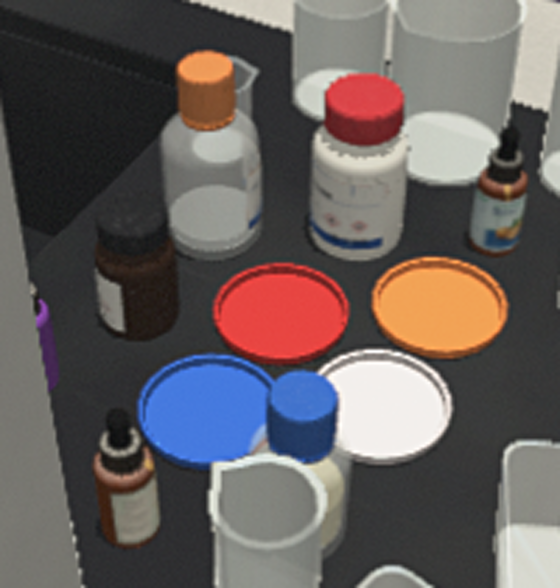

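```bash
cat >> h.py <<'E'
def circ(x,y,z,r,n=60):
    a=np.linspace(0,2*np.pi,n); return np.c_[x+r*np.cos(a),y+r*np.sin(a),np.full(n,z)]
OBJ={'red':(.119,.027,.032,.100),'orange':(.139,.019,.033,.08),'blue':(.114,.019,.028,.07),'amber':(.089,.0225,.026,.070)}
E
cat > m0.py <<'E'
from h import *
c=load('top0.npz'); im=c['image']; hsv=cv2.cvtColor(im,cv2.COLOR_RGB2HSV)
px={'red':(638,278),'orange':(542,91),'blue':(150,447),'amber':(355,116)}
pt={'tblue':(263,289),'tred':(430,285),'twhite':(356,446),'torange':(529,442)}
f=lambda p:((p[0]+.5)/3.3-.5+200,(p[1]+.5)/3.3-.5+130)
pos={}
for k,p in px.items():
    pos[k]=ray(c,[f(p)],OBJ[k][0])[0]
for k,p in pt.items(): pos[k]=ray(c,[f(p)],.010)[0]
for k,v in pos.items(): print(k,v.round(4))
s=4
for cam in ['top0','scene0']:
    cc=load(cam+'.npz');x0,y0,w,h=(205,135,220,145) if cam=='top0' else (235,100,190,190)
    s=3.5 if cam=='top0' else 3.1
    o=cv2.resize(cc['image'][y0:y0+h,x0:x0+w,::-1],None,fx=s,fy=s,interpolation=cv2.INTER_CUBIC)
    for k,v in pos.items():
        cs=[circ(v[0],v[1],.010,.044)] if k[0]=='t' else [circ(v[0],v[1],OBJ[k][0],OBJ[k][1]),circ(v[0],v[1],0,OBJ[k][2]),circ(v[0],v[1],OBJ[k][3],OBJ[k][2])]
        for q in cs:
            uv=(proj(cc,q)+.5-[x0,y0])*s
            cv2.polylines(o,[uv.round().astype(int)],True,(0,255,0),1)
    cv2.imwrite(f'pics/ov_{cam}.png',o)
E
python3 m0.py
```

```text
red [ 0.6151 -0.1667  0.119 ]
orange [ 0.7051 -0.1171  0.139 ]
blue [0.5286 0.0752 0.114 ]
amber [ 0.7011 -0.0238  0.089 ]
tblue [0.6152 0.03   0.01  ]
tred [ 0.6185 -0.0651  0.01  ]
twhite [ 0.5271 -0.0242  0.01  ]
torange [ 0.5305 -0.1216  0.01  ]
```

```bash
sleep 1
```

```text
(no output)
```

View pics/ov_top0.png

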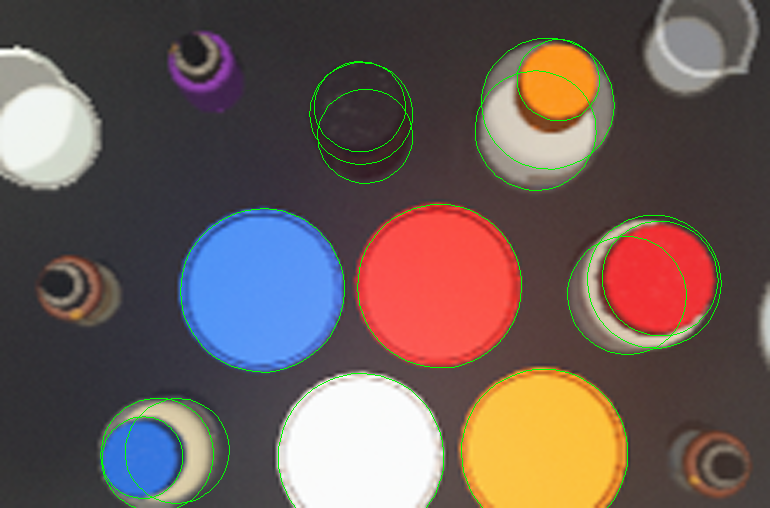

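View pics/ov_scene0.png

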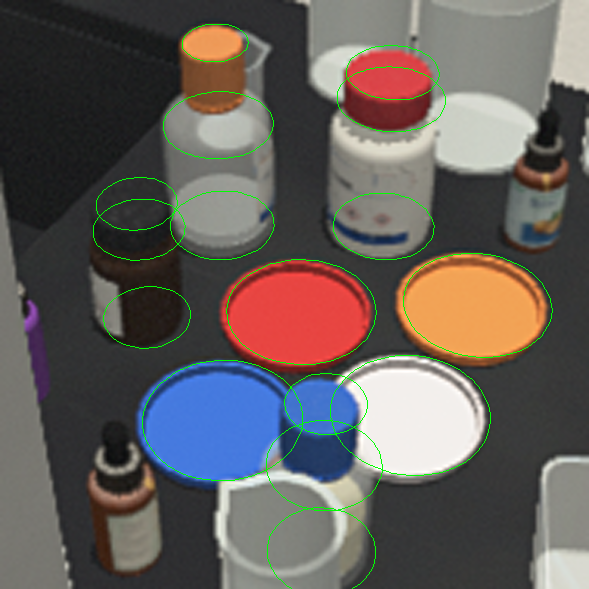

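```bash
cat >> h.py <<'E'
def delta(s,p,yaw=None):
    R=np.array(s['tool_rot']); d=R.T@(np.array(p)-np.array(s['position']))*1000
    from scipy.spatial.transform import Rotation as Ro
    out=''
    if yaw is not None:
        c,n=np.cos(yaw),np.sin(yaw); Rt=np.array([[c,n,0],[n,-c,0],[0,0,-1.]])
        out=Ro.from_matrix(R.T@Rt).as_rotvec().round(4)
    return out,d.round(1)
E
python3 - <<'E'
from station import manip
from h import *
s=manip.read_state()
for p in [(.232,-.58,.32),(.45,-.32,.32),(.67,-.03,.30)]: print(delta(s,p,0))
E
```

```text
(array([-0.0019,  0.    ,  0.3798]), array([   0.3,    0.2, -136.5]))
(array([-0.0019,  0.    ,  0.3798]), array([ 299.2, -160.5, -136.1]))
(array([-0.0019,  0.    ,  0.3798]), array([ 611. , -348.2, -115.7]))
```

Emit:
jog_arm:
  deltas: "0 0 0 0 0 -40 70; 0 0 0 0 0 -90 70; 0 0 0.05 10 -5 -136 70; 0 0 0.1 40 -20 -136 70; 0 0 0.15 80 -42 -136 70; 0 0 0.2 125 -68 -136 70; 0 0 0.25 170 -95 -136 70; 0 0 0.3 215 -120 -136 70; 0 0 0.35 260 -145 -136 70; 0 0 0.38 305 -170 -136 70; 0 0 0.38 350 -197 -136 70; 0 0 0.38 395 -223 -136 70; 0 0 0.38 440 -249 -136 70; 0 0 0.38 485 -275 -136 70; 0 0 0.38 530 -301 -130 70; 0 0 0.38 570 -324 -120 70; -0.002 0 0.38 600 -342 -116 70; -0.002 0 0.38 611 -348 -116 70; -0.002 0 0.38 611 -348 -116 70; -0.002 0 0.38 611 -348 -116 70"

```text
time: 2.6
position: [0.6696, -0.0321, 0.3006]
tool_rot: [[1.0, -0.002, 0.0], [-0.002, -1.0, -0.003], [0.0, 0.003, -1.0]]
force: [0.2, -0.9, -0.2]
grip_width: 0.804
```

```bash
python3 - <<'E'
from station import manip
from h import *
s=manip.read_state()
print(s['time'],s['position'],s['tool_rot'],s['grip_width'],s['joint_pos'])
c=manip.camera('wrist'); np.savez('wrist1.npz',pos=s['position'],R=s['tool_rot'],**c)
cv2.imwrite('pics/wrist1.png',c['image'][:,:,::-1]); print(c['hand_eye'].round(4),c['mtx'],c['dist'])
E
```

```text
2.6 [ 0.66957038 -0.03206099  0.30063839] [[ 9.99998749e-01 -1.57813419e-03  1.08968096e-04]
 [-1.57784699e-03 -9.99995408e-01 -2.58722869e-03]
 [ 1.13050590e-04  2.58705352e-03 -9.99996647e-01]] 0.80383329081547 [-0.21289834  0.49697085  1.1583746  -0.00251492  1.48559429  1.35968918]
[[-2.000e-04 -9.604e-01 -2.786e-01  7.620e-02]
 [ 1.000e+00 -0.000e+00 -6.000e-04 -6.000e-04]
 [ 6.000e-04 -2.786e-01  9.604e-01 -2.009e-01]
 [ 0.000e+00  0.000e+00  0.000e+00  1.000e+00]] [[296.65387538   0.         322.41864122]
 [  0.         296.65387538 196.21414177]
 [  0.           0.           1.        ]] [-0.05564505  0.          0.          0.          0.        ]
```

View pics/wrist1.png

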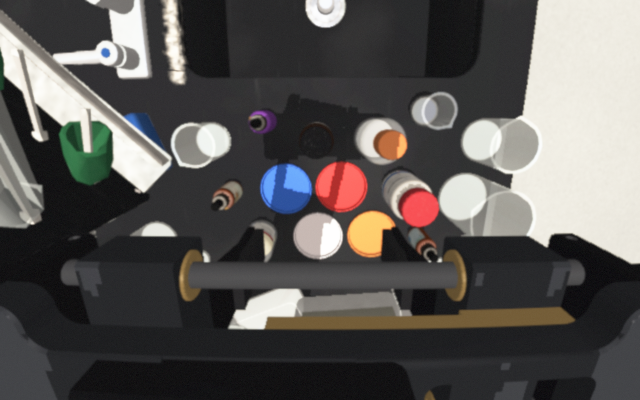

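```bash
cat > ovw.py <<'E'
from h import *
import sys
POS={'red':(.6151,-.1667),'orange':(.7051,-.1171),'blue':(.5286,.0752),'amber':(.7011,-.0238),'tblue':(.6152,.030),'tred':(.6185,-.0651),'twhite':(.5271,-.0242),'torange':(.5305,-.1216)}
def ov(npz,out,box,s,keys=POS,POS=POS):
    w=load(npz); T=np.eye(4)
    if 'hand_eye' in w:
        T[:3,:3]=w['R'];T[:3,3]=w['pos']; P=T@w['hand_eye']
    else: P=w['pose']
    x0,y0,W,H=box
    o=cv2.resize(w['image'][y0:y0+H,x0:x0+W,::-1],None,fx=s,fy=s,interpolation=cv2.INTER_CUBIC)
    for k in keys:
        v=POS[k]
        cs=[circ(v[0],v[1],.010,.044)] if k[0]=='t' else [circ(v[0],v[1],OBJ[k][0],OBJ[k][1]),circ(v[0],v[1],0,OBJ[k][2])]
        for q in cs: cv2.polylines(o,[((proj(w,q,P)+.5-[x0,y0])*s).round().astype(int)],True,(0,255,0),1)
    cv2.imwrite(out,o)
if __name__=='__main__': ov('wrist1.npz','pics/ovw1.png',(220,90,230,165),3.4)
E
python3 ovw.py
```

```text
(no output)
```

View pics/ovw1.png

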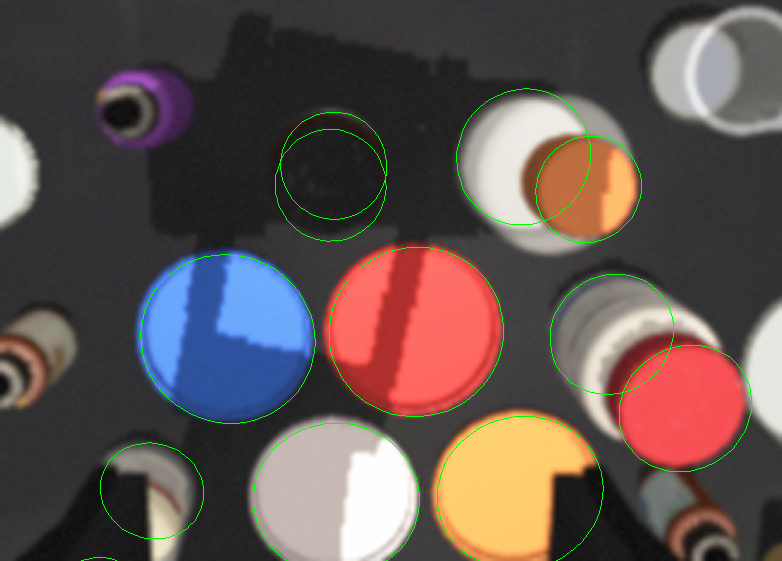

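Emit:
jog_arm:
  deltas: "0 0 0 12 -3 5 65; 0 0 0 25 -7 25 65; 0 0 0 31 -8 60 65; 0 0 0 31 -8 95 65; 0 0 0 31 -8 130 65; 0 0 0 31 -8 160 65; 0 0 0 31 -8 185 65; 0 0 0 31 -8 203 65; 0 0 0 31 -8 215 65; 0 0 0 31 -8 222 65; 0 0 0 31 -8 224 65; 0 0 0 31 -8 224 65; 0 0 0 31 -8 224 35; 0 0 0 31 -8 224 35; 0 0 0 31 -8 224 35; 0 0 0 31 -8 224 35; 0 0 0 31 -8 224 35"

```text
time: 4.78
position: [0.7012, -0.0232, 0.0763]
tool_rot: [[1.0, -0.0, 0.0], [-0.0, -1.0, -0.002], [0.0, 0.002, -1.0]]
force: [0.1, 0.6, 0.5]
grip_width: 0.405
```

```bash
cat > snap.py <<'E'
from station import manip
from h import *
import sys
n=sys.argv[1]
s=manip.read_state(); print(s['time'],np.round(s['position'],4),s['grip_width']*87,np.round(s['force'],1))
for k in sys.argv[2:]:
    s=manip.read_state(); c=manip.camera(k)
    np.savez(f'{k}{n}.npz',pos=s['position'],R=s['tool_rot'],**c); cv2.imwrite(f'pics/{k}{n}.png',c['image'][:,:,::-1])
E
python3 snap.py 2 wrist scene; python3 - <<'E'
from h import *
a=load('wrist2.npz')['image'][60:300,180:460,::-1];b=load('scene2.npz')['image'][90:290,230:430,::-1]
a=cv2.resize(a,(420,360),interpolation=cv2.INTER_CUBIC);b=cv2.resize(b,(360,360),interpolation=cv2.INTER_CUBIC)
cv2.imwrite('pics/c2.png',np.hstack([a,b]))
E
```

```text
4.775 [ 0.7012 -0.0232  0.0763] 35.210469103666036 [0.1 0.6 0.5]
```

View pics/c2.png

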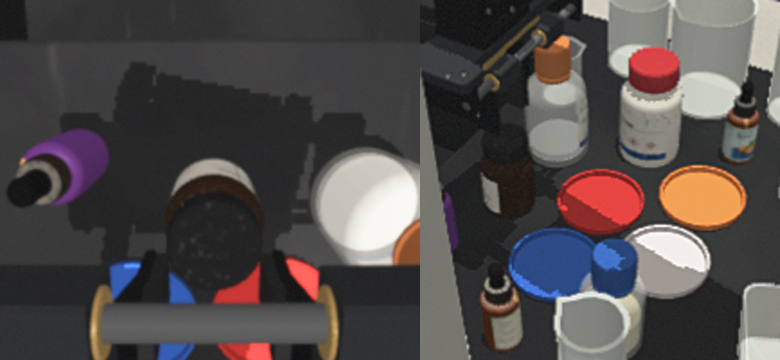

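```bash
python3 - <<'E'
from ovw import *
ov('wrist2.npz','pics/ovw2.png',(200,120,240,160),3.3)
ov('scene2.npz','pics/ovs2.png',(230,100,190,190),3.1)
w=load('wrist2.npz');T=np.eye(4);T[:3,:3]=w['R'];T[:3,3]=w['pos'];P=T@w['hand_eye']
o=cv2.imread('pics/ovw2.png')
for y in (-.0176,.0176,-.0225,.0225):
  for x in (-.0095,.0095):
    q=[(T@np.array([x,y,z,1]))[:3] for z in (0,-.02,-.04,-.06)]
    cv2.polylines(o,[((proj(w,q,P)+.5-[200,120])*3.3).round().astype(int)],False,(0,255,255) if abs(y)<.02 else (255,0,255),1)
cv2.imwrite('pics/ovw2.png',np.clip(o.astype(float)*1.6,0,255).astype(np.uint8))
E
```

```text
(no output)
```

View pics/ovw2.png

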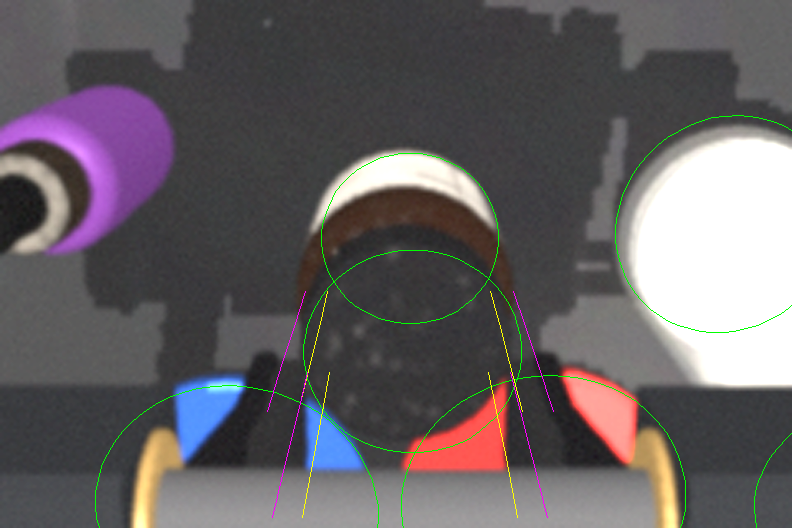

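View pics/ovs2.png

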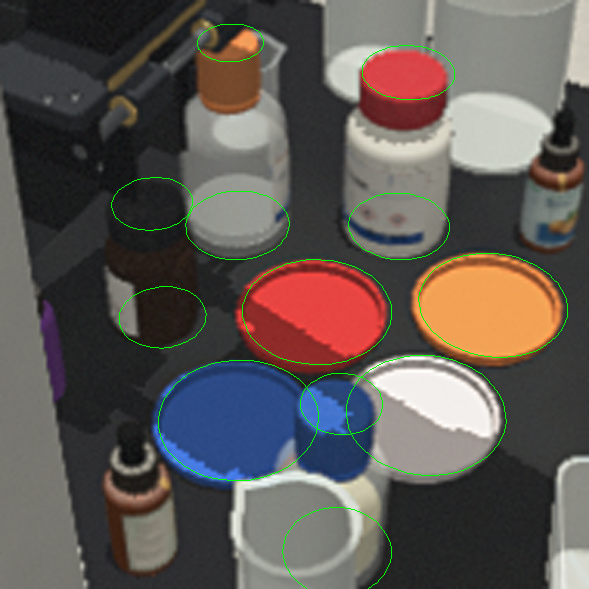

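Emit:
jog_arm:
  deltas: "0 0 0 0 0 0 25; 0 0 0 0 0 0 25; 0 0 0 0 0 0 25"

```text
time: 5.25
position: [0.7012, -0.0232, 0.0763]
tool_rot: [[1.0, -0.0, 0.0], [-0.0, -1.0, -0.002], [0.0, 0.002, -1.0]]
force: [-0.6, 0.1, 0.1]
grip_width: 0.295
```

```bash
python3 snap.py 3 wrist scene; python3 - <<'E'
from h import *
a=load('wrist3.npz')['image'][170:290,240:400,::-1];b=load('scene3.npz')['image'][90:230,225:330,::-1]
g=lambda a,s:(255*(cv2.resize(a,s,interpolation=cv2.INTER_CUBIC)/255.)**.45).astype(np.uint8)
cv2.imwrite('pics/c3.png',np.hstack([g(a,(480,360)),g(b,(320,360))]))
E
```

```text
5.25 [ 0.7012 -0.0232  0.0763] 25.692632711400424 [-0.6  0.1  0.1]
```

View pics/c3.png

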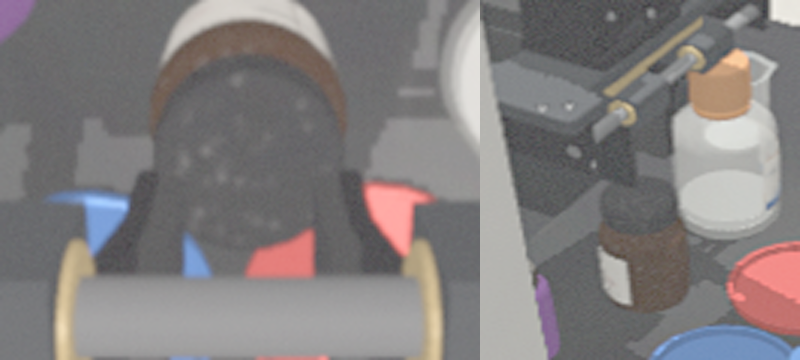

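```bash
python3 - <<'E'
from h import *
c=load('scene3.npz'); x0,y0,s=225,80,5
o=cv2.resize(c['image'][y0:y0+115,x0:x0+115,::-1],None,fx=s,fy=s,interpolation=cv2.INTER_CUBIC)
o=(255*(o/255.)**.45).astype(np.uint8)
for sg in (1,-1):
  for x in (-.0095,.0095):
    for yy in (.0128,.0278):
      q=[(.7012+x,-.0232+sg*yy,.0763+h) for h in (0,.02,.04,.06)]
      uv=((proj(c,q)+.5-[x0,y0])*s).round().astype(int)
      cv2.polylines(o,[uv],False,(0,255,255) if yy<.02 else (255,0,255),1)
for z,r in ((.089,.0225),(.073,.0225)):
  cv2.polylines(o,[((proj(c,circ(.7011,-.0238,z,r))+.5-[x0,y0])*s).round().astype(int)],True,(0,255,0),1)
cv2.imwrite('pics/c3s.png',o)
E
```

```text
(no output)
```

View pics/c3s.png

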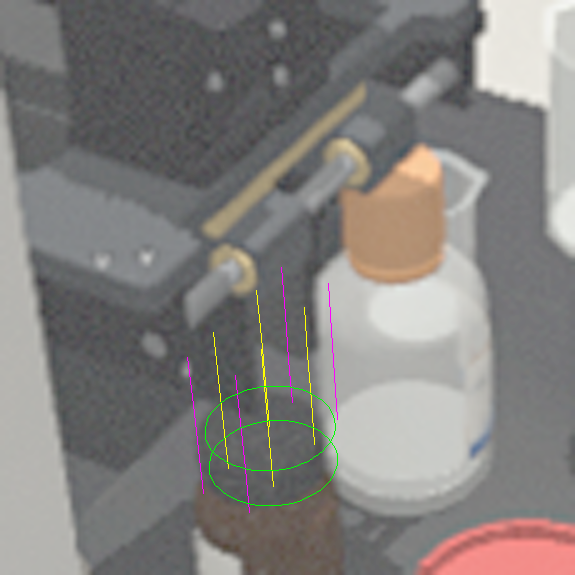

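Emit:
jog_arm:
  deltas: "0 0 0 0 0 -10 25; 0 0 0 0 0 -30 25; 0 0 0 0 0 -55 25; 0 0 0 0 0 -60 25; 0 0 0 0 0 -60 25"

```text
time: 5.98
position: [0.7016, -0.0231, 0.1374]
tool_rot: [[1.0, -0.0, 0.002], [-0.0, -1.0, -0.002], [0.002, 0.002, -1.0]]
force: [0.3, -0.1, -0.1]
grip_width: 0.288
```

```bash
python3 snap.py 4 wrist scene; python3 - <<'E'
from h import *
c=load('scene4.npz'); x0,y0,s=225,50,3
o=cv2.resize(c['image'][y0:y0+135,x0:x0+125,::-1],None,fx=s,fy=s,interpolation=cv2.INTER_CUBIC)
o=(255*(o/255.)**.45).astype(np.uint8)
p=c['pos']
for sg in (1,-1):
  for x in (-.0095,.0095):
    for yy in (.0128,.0278):
      q=[(p[0]+x,p[1]+sg*yy,p[2]+h) for h in (0,.02,.04,.06)]
      cv2.polylines(o,[((proj(c,q)+.5-[x0,y0])*s).round().astype(int)],False,(0,255,255) if yy<.02 else (255,0,255),1)
a=load('wrist4.npz')['image'][140:290,220:420,::-1]
a=(255*(cv2.resize(a,(400,300),interpolation=cv2.INTER_CUBIC)/255.)**.45).astype(np.uint8)
a=np.vstack([a,np.zeros((105,400,3),np.uint8)])
cv2.imwrite('pics/c4s.png',np.hstack([o,a]))
E
```

```text
5.975 [ 0.7016 -0.0231  0.1374] 25.083108112830782 [ 0.3 -0.1 -0.1]
```

View pics/c4s.png

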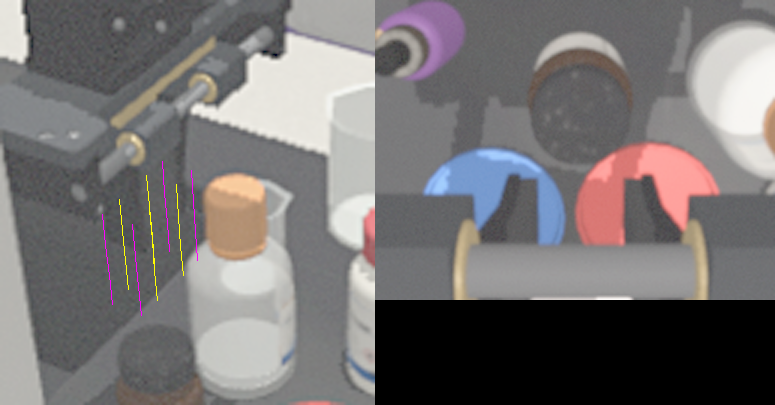

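Emit:
jog_arm:
  deltas: "0 0 0 0 0 0 66; 0 0 0 0 0 0 66; 0 0 0 0 0 10 66; 0 0 0 1 0 30 66; 0 0 0 1 0 50 66; 0 0 0 1 0 62 66; 0 0 0 1 0 70 66; 0 0 0 1 0 78 66; 0 0 0 1 0 85 66; 0 0 0 1 0 91 66; 0 0 0 1 0 96 66; 0 0 0 1 0 97 66; 0 0 0 1 0 97 35; 0 0 0 1 0 97 35; 0 0 0 1 0 97 35; 0 0 0 1 0 97 35"

```text
time: 8.07
position: [0.7025, -0.0232, 0.0396]
tool_rot: [[1.0, -0.0, 0.001], [-0.0, -1.0, -0.002], [0.001, 0.002, -1.0]]
force: [0.0, 0.1, 1.2]
grip_width: 0.51
```

Emit:
jog_arm:
  deltas: "0 0 0 0 0 0 30; 0 0 0 0 0 -8 30; 0 0 0 0 0 -25 30; 0 0 0 0 0 -50 30; 0 0 0 0 0 -80 30; 0 0 -0.1 -5 0 -105 30; 0 0 -0.25 -15 0 -120 30; 0 0 -0.4 -35 0 -120 30; 0 0 -0.55 -55 0 -120 30; 0 0 -0.7 -75 0 -120 30; 0 0 -0.85 -95 0 -120 30; 0 0 -1 -115 0 -120 30; 0 0 -1.15 -135 0 -120 30; 0 0 -1.3 -150 0 -120 30; 0 0 -1.42 -162 0 -120 30; 0 0 -1.51 -170 0 -120 30; 0 0 -1.56 -174 0 -120 30; 0 0 -1.571 -175 0 -120 30; 0 0 -1.571 -175 0 -120 30; 0 0 -1.571 -175 0 -120 30"

```text
time: 10.58
position: [0.5276, -0.023, 0.1596]
tool_rot: [[0.0, 1.0, 0.001], [1.0, -0.0, -0.002], [-0.002, 0.001, -1.0]]
force: [0.5, 0.2, -2.2]
grip_width: 0.51
```

```bash
python3 snap.py 5 wrist scene; python3 - <<'E'
from ovw import *
K=['tblue','tred','twhite','torange']
ov('wrist5.npz','pics/a.png',(200,80,240,220),2.0,['tblue','tred','twhite','torange'])
ov('scene5.npz','pics/b.png',(250,60,170,220),2.0,K)
a=cv2.imread('pics/a.png');b=cv2.imread('pics/b.png')
cv2.imwrite('pics/c5.png',np.hstack([a,b]))
s=load('wrist5.npz');print(s['R'].round(4))
E
```

```text
10.575 [ 0.5276 -0.023   0.1596] 44.371462946920936 [ 0.5  0.2 -2.2]
[[ 4.0e-04  1.0e+00  1.1e-03]
 [ 1.0e+00 -4.0e-04 -2.1e-03]
 [-2.1e-03  1.1e-03 -1.0e+00]]
```

View pics/c5.png

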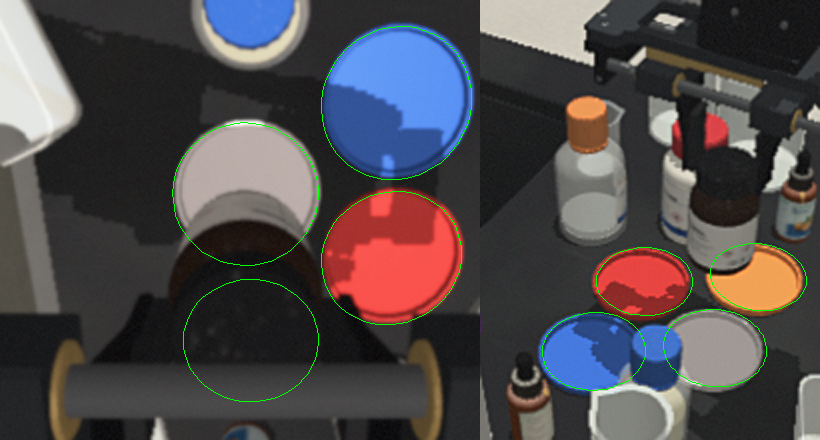

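Emit:
jog_arm:
  deltas: "0 0 0 0 0 10 30; 0 0 0 0 0 35 30; 0 0 0 0 0 60 30; 0 0 0 0 0 82 30; 0 0 0 0 0 98 30; 0 0 0 0 0 107 30; 0 0 0 0 0 112 30; 0 0 0 0 0 115 30; 0 0 0 0 0 116.5 30; 0 0 0 0 0 116.5 30; 0 0 0 0 0 116.5 30"

```text
time: 12.05
position: [0.5275, -0.0232, 0.0431]
tool_rot: [[0.0, 1.0, 0.001], [1.0, 0.0, -0.002], [-0.002, 0.001, -1.0]]
force: [0.3, 0.1, -2.1]
grip_width: 0.509
```

```bash
python3 snap.py 6 scene top; python3 - <<'E'
from h import *
a=load('scene6.npz')['image'][150:290,290:430,::-1];b=load('top6.npz')['image'][120:300,220:420,::-1]
cv2.imwrite('pics/c6.png',np.hstack([cv2.resize(a,(400,400),interpolation=cv2.INTER_CUBIC),cv2.resize(b,(400,400))]))
E
```

```text
12.05 [ 0.5275 -0.0232  0.0431] 44.292367746893916 [ 0.3  0.1 -2.1]
```

View pics/c6.png

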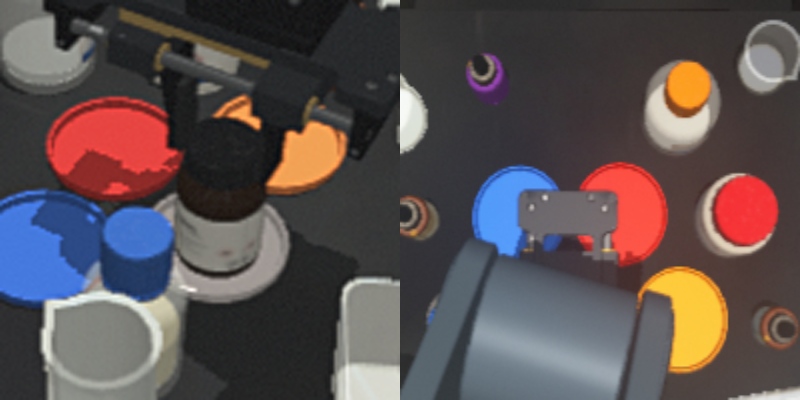

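Emit:
jog_arm:
  deltas: "0 0 0 0 0 0.6 30; 0 0 0 0 0 1 30; 0 0 0 0 0 1 30; 0 0 0 0 0 1 48; 0 0 0 0 0 1 64; 0 0 0 0 0 1 64; 0 0 0 0 0 1 64; 0 0 0 0 0 -10 64; 0 0 0 0 0 -40 64; 0 0 0 0 0 -80 64; 0 0 0 0 0 -120 64; 0 0 0 0 0 -140 64; 0 0 0 0 0 -140 64"

```text
time: 13.78
position: [0.5286, -0.0232, 0.1851]
tool_rot: [[-0.0, 1.0, 0.005], [1.0, 0.0, -0.003], [-0.003, 0.005, -1.0]]
force: [0.2, -0.5, -0.0]
grip_width: 0.735
```

```bash
python3 snap.py 7 scene wrist; python3 - <<'E'
from h import *
a=load('scene7.npz')['image'][150:290,290:430,::-1];b=load('wrist7.npz')['image'][50:250,200:400,::-1]
cv2.imwrite('pics/c7.png',np.hstack([cv2.resize(a,(400,400),interpolation=cv2.INTER_CUBIC),cv2.resize(b,(400,400))]))
s=load('wrist7.npz')
from station import manip
print(delta(manip.read_state(),(.616,-.1665,.19),0))
E
```

```text
13.775 [ 0.5286 -0.0232  0.1851] 63.95176231402349 [ 0.2 -0.5 -0. ]
(array([1.3000e-03, 1.6000e-03, 1.5708e+00]), array([-143.8,   89.3,   -7.2]))
```

View pics/c7.png

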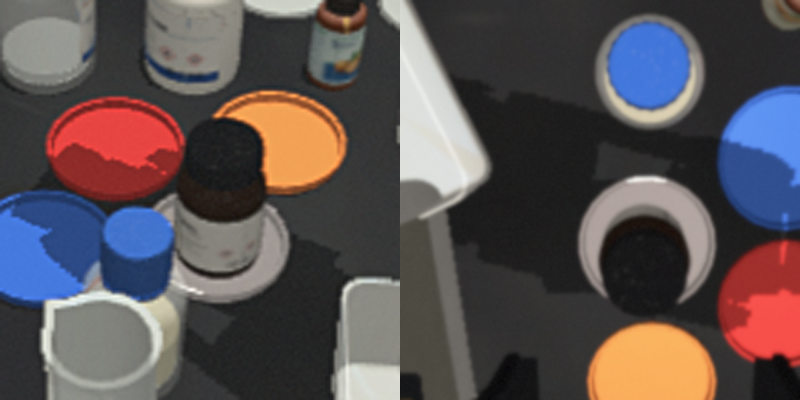

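Emit:
jog_arm:
  deltas: "0 0 0.12 -5 3 -5 76; 0 0 0.28 -15 10 -5 76; 0 0 0.44 -30 19 -5 76; 0 0 0.6 -48 29 -5 76; 0 0 0.76 -66 41 -5 76; 0 0 0.92 -84 52 -5 76; 0 0 1.08 -102 63 -5 76; 0 0 1.24 -118 73 -5 76; 0 0 1.38 -131 81 -5 76; 0 0 1.49 -139 86 -5 76; 0 0 1.55 -143 88 -5 76; 0.001 0.002 1.571 -144 88 -5 76; 0.001 0.002 1.571 -144 88 -5 76"

```text
time: 15.5
position: [0.6145, -0.1666, 0.1869]
tool_rot: [[1.0, 0.0, -0.001], [0.0, -1.0, 0.001], [-0.001, -0.001, -1.0]]
force: [-0.2, -0.4, -1.0]
grip_width: 0.879
```

```bash
python3 snap.py 8 wrist; python3 - <<'E'
from ovw import *
ov('wrist8.npz','pics/c8.png',(180,80,290,180),2.7,['red','orange','tred','torange'])
from station import manip
s=manip.read_state();print(s['position'],np.round(s['tool_rot'],4));print(delta(s,(.616,-.1665,.063),0))
E
```

```text
15.5 [ 0.6145 -0.1666  0.1869] 76.44916307961668 [-0.2 -0.4 -1. ]
[ 0.61461658 -0.1665315   0.18726305] [[ 1.e+00  4.e-04 -6.e-04]
 [ 4.e-04 -1.e+00  8.e-04]
 [-6.e-04 -8.e-04 -1.e+00]]
(array([-0.0008,  0.0006,  0.0004]), array([1.500e+00, 1.000e-01, 1.243e+02]))
```

View pics/c8.png

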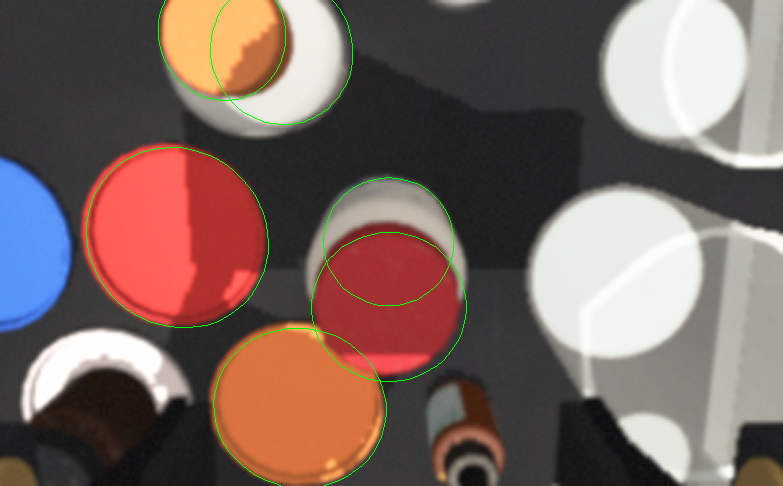

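Emit:
jog_arm:
  deltas: "0 0 0 1 0 15 76; 0 0 0 1.5 0 45 76; 0 0 0 1.5 0 75 76; 0 0 0 1.5 0 98 76; 0 0 0 1.5 0 112 76; 0 0 0 1.5 0 120 76; 0 0 0 1.5 0 123.5 76; 0 0 0 1.5 0 123.5 76; 0 0 0 1.5 0 123.5 60; 0 0 0 1.5 0 123.5 40; 0 0 0 1.5 0 123.5 40; 0 0 0 1.5 0 123.5 40; 0 0 0 1.5 0 123.5 40; 0 0 0 1.5 0 123.5 40"

```text
time: 17.3
position: [0.617, -0.1669, 0.0649]
tool_rot: [[1.0, -0.0, 0.001], [-0.0, -1.0, -0.0], [0.001, 0.0, -1.0]]
force: [0.2, 0.4, 2.8]
grip_width: 0.608
```

Emit:
jog_arm:
  deltas: "0 0 0 0 0 -5 35; 0 0 0 0 0 -20 35; 0 0 0 0 0 -40 35; 0 0 0 0 -3 -55 35; 0 0 0 0 -12 -60 35; 0 0 0 1 -25 -60 35; 0 0 0 1 -40 -60 35; 0 0 0 2 -55 -60 35; 0 0 0 2 -70 -60 35; 0 0 0 3 -83 -60 35; 0 0 0 3 -93 -60 35; 0 0 0 3.5 -99 -60 35; 0 0 0 3.5 -101.5 -60 35; 0 0 0 3.5 -101.5 -60 35; 0 0 0 3.5 -101.5 -60 35"

```text
time: 19.18
position: [0.6203, -0.0659, 0.1246]
tool_rot: [[1.0, -0.001, 0.001], [-0.001, -1.0, -0.0], [0.001, 0.0, -1.0]]
force: [0.2, 0.2, -3.4]
grip_width: 0.61
```

```bash
python3 snap.py 9 wrist scene; python3 - <<'E'
from ovw import *
ov('wrist9.npz','pics/a.png',(220,60,210,200),2.0,['tblue','tred','twhite','torange'])
ov('scene9.npz','pics/b.png',(260,80,180,200),2.0,['tred'])
cv2.imwrite('pics/c9.png',np.hstack([cv2.imread('pics/a.png'),cv2.imread('pics/b.png')]))
E
```

```text
19.175 [ 0.6203 -0.0659  0.1246] 53.0884491927311 [ 0.2  0.2 -3.4]
```

View pics/c9.png

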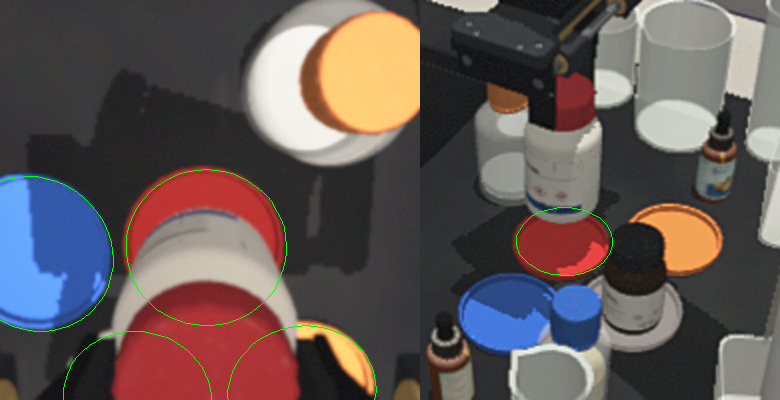

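Emit:
jog_arm:
  deltas: "0 0 0 0 0.5 5 35; 0 0 0 0 0.5 18 35; 0 0 0 0 0.5 33 35; 0 0 0 0 0.5 44 35; 0 0 0 0 0.5 51 35; 0 0 0 0 0.5 54.5 35; 0 0 0 0 0.5 56 35; 0 0 0 0 0.5 56.5 35; 0 0 0 0 0.5 56.5 35"

```text
time: 20.4
position: [0.6206, -0.066, 0.0685]
tool_rot: [[1.0, -0.0, 0.002], [-0.0, -1.0, -0.0], [0.002, 0.0, -1.0]]
force: [0.2, -0.2, -2.3]
grip_width: 0.608
```

```bash
python3 snap.py 10 scene; python3 - <<'E'
from ovw import *
ov('scene10.npz','pics/c10.png',(260,80,180,200),3,['tred'])
E
```

```text
20.4 [ 0.6206 -0.066   0.0685] 52.869426312419215 [ 0.2 -0.2 -2.3]
```

View pics/c10.png

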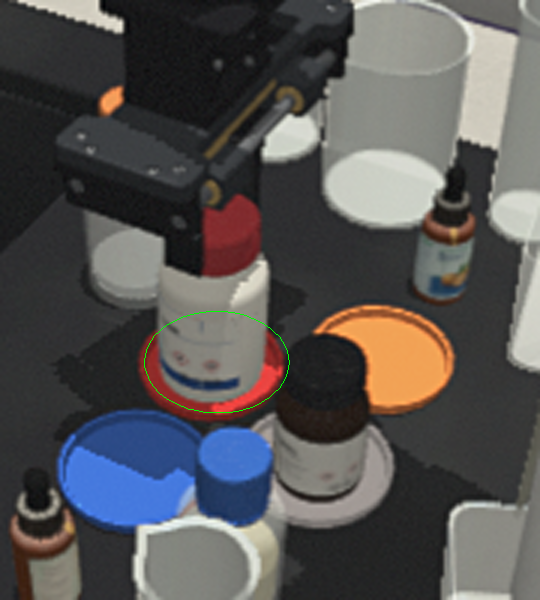

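Emit:
jog_arm:
  deltas: "0 0 0 0 0 0.5 35; 0 0 0 0 0 0.5 55; 0 0 0 0 0 0.5 68; 0 0 0 0 0 0.5 72; 0 0 0 0 0 0.5 72; 0 0 0 0 0 -8 72; 0 0 0 0 0 -30 72; 0 0 0 0 0 -65 72; 0 0 0 0 0 -100 72; 0 0 0 0 0 -125 66; 0 0 0 0 0 -130 66; 0 0 0 0 0 -130 66"

```text
time: 21.95
position: [0.6199, -0.0658, 0.198]
tool_rot: [[1.0, -0.0, 0.001], [-0.0, -1.0, -0.0], [0.001, 0.0, -1.0]]
force: [-0.9, 0.0, -0.1]
grip_width: 0.76
```

```bash
python3 snap.py 11 wrist scene; python3 - <<'E'
from ovw import *
ov('wrist11.npz','pics/a.png',(180,60,240,200),1.9,['tblue','tred','orange','torange'])
ov('scene11.npz','pics/b.png',(260,80,170,200),1.9,[])
cv2.imwrite('pics/c11.png',np.hstack([cv2.imread('pics/a.png'),cv2.imread('pics/b.png')]))
from station import manip
s=manip.read_state();print(s['position'],np.round(s['tool_rot'],4));print(delta(s,(.706,-.117,.195),0),delta(s,(.706,-.117,.0755),0))
E
```

```text
21.95 [ 0.6199 -0.0658  0.198 ] 66.14542441789274 [-0.9  0.  -0.1]
[ 0.61920892 -0.06563683  0.19672878] [[ 1.0e+00 -3.0e-04 -1.7e-03]
 [-3.0e-04 -1.0e+00  7.0e-04]
 [-1.7e-03 -7.0e-04 -1.0e+00]]
(array([-0.0007,  0.0017, -0.0003]), array([86.8, 51.3,  1.5])) (array([-0.0007,  0.0017, -0.0003]), array([ 87. ,  51.4, 121. ]))
```

View pics/c11.png

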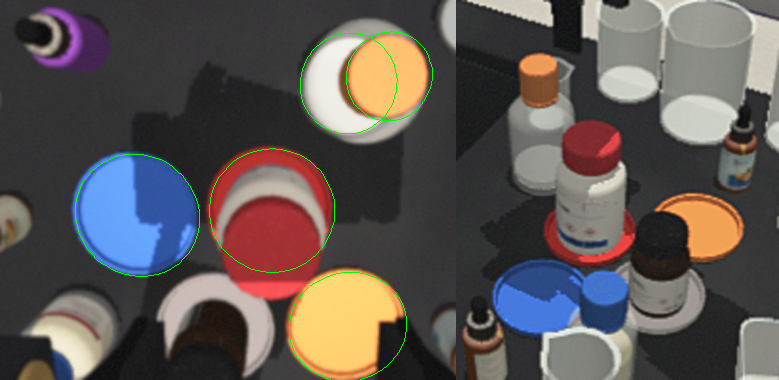

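Emit:
jog_arm:
  deltas: "0 0 0 6 4 0 62; 0 0 0 18 11 0 62; 0 0 0 35 21 0 62; 0 0 0 53 31 0 62; 0 0 0 69 41 0 62; 0 0 0 80 48 5 62; 0 0 0 86 51 15 62; 0 0 0 86.5 51 35 62; 0 0 0 86.5 51 60 62; 0 0 0 86.5 51 85 62; 0 0 0 86.5 51 103 62; 0 0 0 86.5 51 114 62; 0 0 0 86.5 51 119 62; 0 0 0 86.5 51 121 62; 0 0 0 86.5 51 121 45; 0 0 0 86.5 51 121 25; 0 0 0 86.5 51 121 25; 0 0 0 86.5 51 121 25; 0 0 0 86.5 51 121 25; 0 0 0 86.5 51 121 25"

```text
time: 24.55
position: [0.7072, -0.1171, 0.0777]
tool_rot: [[1.0, -0.0, 0.002], [-0.0, -1.0, -0.0], [0.002, 0.0, -1.0]]
force: [-1.0, 0.1, 2.5]
grip_width: 0.424
```

Emit:
jog_arm:
  deltas: "0 0 0 0 0 -5 25; 0 0 0 0 0 -20 25; 0 0 0 0 0 -45 25; 0 0 0 0 0 -75 25; 0 0 0 0 0 -105 25; 0 0 0 0 0 -130 25; 0 0 0 0 0 -145 25; 0 0 0 -6 0 -150 25; 0 0 0 -18 1 -150 25; 0 0 0 -36 1 -150 25; 0 0 0 -58 2 -150 25; 0 0 0 -80 2 -150 25; 0 0 0 -102 3 -150 25; 0 0 0 -124 3 -150 25; 0 0 0 -143 4 -150 25; 0 0 0 -158 4 -150 25; 0 0 0 -168 4 -150 25; 0 0 0 -173 4.5 -150 25; 0 0 0 -174.5 4.5 -150 25; 0 0 0 -174.5 4.5 -150 25"

```text
time: 27.05
position: [0.5326, -0.1215, 0.227]
tool_rot: [[1.0, -0.0, 0.002], [-0.0, -1.0, -0.0], [0.002, 0.0, -1.0]]
force: [-0.0, 1.1, -2.4]
grip_width: 0.425
```

```bash
python3 snap.py 12 wrist scene; python3 - <<'E'
from ovw import *
ov('wrist12.npz','pics/a.png',(200,40,240,220),1.8,['tred','torange'])
ov('scene12.npz','pics/b.png',(260,60,190,220),1.8,['torange'])
cv2.imwrite('pics/c12.png',np.hstack([cv2.imread('pics/a.png'),cv2.imread('pics/b.png')]))
E
```

```text
27.05 [ 0.5326 -0.1215  0.227 ] 36.97782340467988 [-0.   1.1 -2.4]
```

View pics/c12.png

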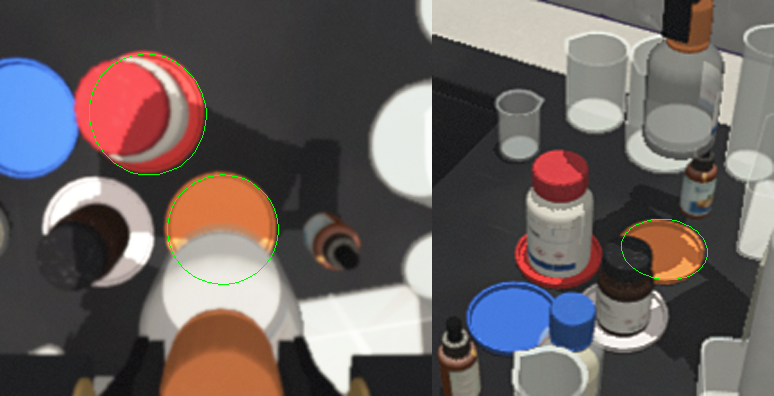

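Emit:
jog_arm:
  deltas: "0 0 0 0 0 8 25; 0 0 0 0 0 25 25; 0 0 0 0 0 50 25; 0 0 0 0 0 75 25; 0 0 0 0 0 100 25; 0 0 0 0 0 120 25; 0 0 0 0 0 132 25; 0 0 0 0 0 139 25; 0 0 0 0 0 143 25; 0 0 0 0 0 145 25; 0 0 0 0 0 146 25; 0 0 0 0 0 146 25"

```text
time: 28.65
position: [0.5326, -0.1215, 0.0813]
tool_rot: [[1.0, -0.0, 0.002], [-0.0, -1.0, -0.0], [0.002, 0.0, -1.0]]
force: [0.1, 0.1, -2.9]
grip_width: 0.424
```

```bash
python3 snap.py 13 scene; python3 - <<'E'
from ovw import *
ov('scene13.npz','pics/c13.png',(260,80,190,200),3,['torange'])
E
```

```text
28.65 [ 0.5326 -0.1215  0.0813] 36.86299986869994 [ 0.1  0.1 -2.9]
```

View pics/c13.png

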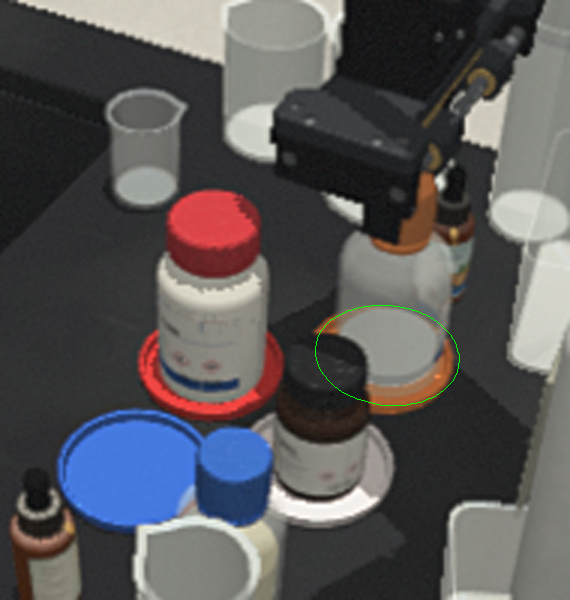

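```bash
python3 - <<'E'
from h import *
c=load('scene13.npz');x0,y0,s=330,140,6
o=cv2.resize(c['image'][y0:y0+95,x0:x0+100,::-1],None,fx=s,fy=s,interpolation=cv2.INTER_CUBIC)
sh=np.array([-1.5,1.7])
for q,col in ((circ(.5305,-.1216,.010,.044),(0,255,0)),(circ(.5308,-.1216,.0035,.033),(255,255,0)),(circ(.5308,-.1216,.0035+.139,.019),(255,255,0))):
    cv2.polylines(o,[((proj(c,q)+sh+.5-[x0,y0])*s).round().astype(int)],True,col,1)
cv2.imwrite('pics/c13b.png',o)
E
```

```text
(no output)
```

View pics/c13b.png

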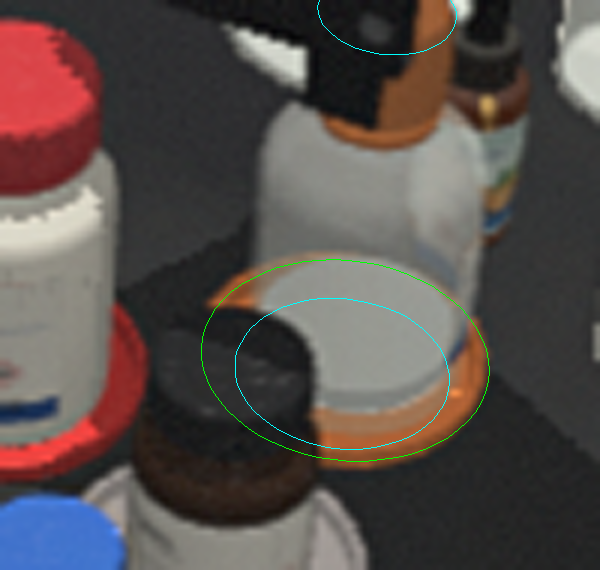

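```bash
python3 - <<'E'
from h import *
c=load('scene13.npz');d=load('scene0.npz')
f=lambda c,x,y:cv2.resize(c['image'][y:y+50,x:x+50,::-1],(395,395),interpolation=cv2.INTER_CUBIC)
cv2.imwrite('pics/c13c.png',np.hstack([f(c,365,170),f(d,280,140)]))
E
```

```text
(no output)
```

View pics/c13c.png

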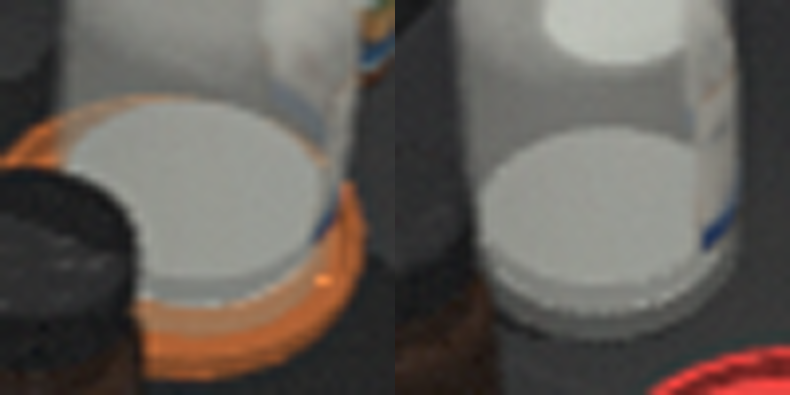

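Emit:
jog_arm:
  deltas: "0 0 0 0.3 -0.7 0 25; 0 0 0 0.5 -1.5 0 25; 0 0 0 0.5 -1.5 0.4 25; 0 0 0 0.5 -1.5 0.8 25; 0 0 0 0.5 -1.5 0.8 25; 0 0 0 0.5 -1.5 0.8 40; 0 0 0 0.5 -1.5 0.8 56; 0 0 0 0.5 -1.5 0.8 56; 0 0 0 0.5 -1.5 0.8 56; 0 0 0 0.5 -1.5 -8 56; 0 0 0 0.5 -1.5 -30 56; 0 0 0 0.5 -1.5 -60 56; 0 0 0 0.5 -1.5 -90 56; 0 0 0 0.5 -1.5 -115 60; 0 0 0 0.5 -1.5 -120 60; 0 0 0 0.5 -1.5 -120 60"

```text
time: 30.7
position: [0.5325, -0.1198, 0.201]
tool_rot: [[1.0, -0.0, 0.001], [-0.0, -1.0, -0.0], [0.001, 0.0, -1.0]]
force: [0.6, 0.3, 1.3]
grip_width: 0.689
```

```bash
python3 snap.py 14 wrist scene; python3 - <<'E'
from ovw import *
ov('wrist14.npz','pics/a.png',(180,40,260,220),1.7,['tred','torange','twhite'])
ov('scene14.npz','pics/b.png',(260,80,190,200),1.85,[])
cv2.imwrite('pics/c14.png',np.hstack([cv2.imread('pics/a.png')[:370],cv2.imread('pics/b.png')[:370]]))
from station import manip
s=manip.read_state();print(s['position'],np.round(s['tool_rot'],4));print(delta(s,(.529,.0757,.205),np.pi/2))
E
```

```text
30.7 [ 0.5325 -0.1198  0.201 ] 59.922212714492446 [0.6 0.3 1.3]
[ 0.53184414 -0.11951338  0.19992738] [[ 1.0e+00 -2.0e-04 -1.1e-03]
 [-2.0e-04 -1.0e+00  9.0e-04]
 [-1.1e-03 -9.0e-04 -1.0e+00]]
(array([-1.600e-03,  2.000e-04, -1.571e+00]), array([  -2.9, -195.2,   -4.9]))
```

View pics/c14.png

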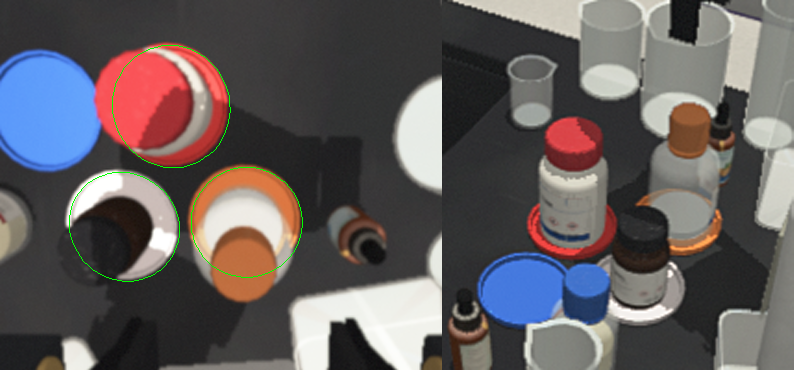

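Emit:
jog_arm:
  deltas: "0 0 -0.05 0 -5 -5 60; 0 0 -0.15 0 -15 -5 60; 0 0 -0.28 0 -30 -5 60; 0 0 -0.42 -1 -48 -5 60; 0 0 -0.57 -1 -68 -5 60; 0 0 -0.72 -1 -88 -5 60; 0 0 -0.87 -2 -108 -5 60; 0 0 -1.02 -2 -128 -5 60; 0 0 -1.17 -2 -147 -5 60; 0 0 -1.31 -3 -164 -5 60; 0 0 -1.43 -3 -178 -5 60; 0 0 -1.52 -3 -188 -5 60; -0.001 0 -1.56 -3 -193 -5 60; -0.001 0 -1.571 -3 -195 -5 60; -0.001 0 -1.571 -3 -195 -5 60; -0.001 0 -1.571 -3 -195 -5 60"

```text
time: 32.8
position: [0.5298, 0.0747, 0.2059]
tool_rot: [[0.001, 1.0, 0.002], [1.0, -0.001, -0.001], [-0.001, 0.002, -1.0]]
force: [-0.1, -0.6, 0.1]
grip_width: 0.687
```

```bash
python3 snap.py 15 wrist; python3 - <<'E'
from ovw import *
ov('wrist15.npz','pics/c15.png',(180,60,290,220),2.6,['tred','blue','tblue'])
from station import manip
s=manip.read_state();print(s['position'],np.round(s['tool_rot'],4));print(delta(s,(.529,.0757,.054),np.pi/2))
E
```

```text
32.8 [0.5298 0.0747 0.2059] 59.80530307955991 [-0.1 -0.6  0.1]
[0.52981725 0.07477494 0.20602778] [[ 8.0e-04  1.0e+00  1.7e-03]
 [ 1.0e+00 -8.0e-04 -7.0e-04]
 [-7.0e-04  1.7e-03 -1.0e+00]]
(array([ 0.0017,  0.0007, -0.0008]), array([  1. ,  -1.1, 152. ]))
```

View pics/c15.png

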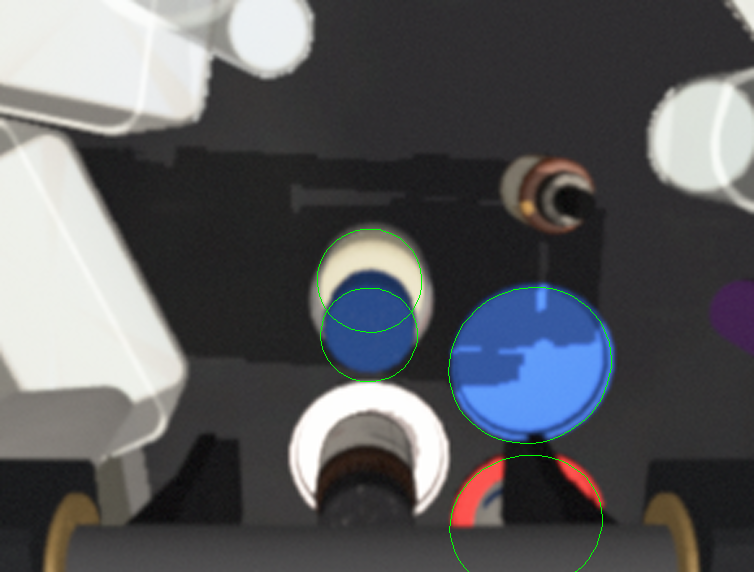

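```bash
python3 - <<'E'
from h import *
c=load('top0.npz')
for uv in [(290,320),(250,335),(205,352),(287,337),(209,310),(197,290)]:
    print(uv,[ray(c,[uv],z)[0][:2].round(3) for z in (0,.06,.13)])
im=c['image'][270:400,100:320,::-1]
cv2.imwrite('pics/tub.png',cv2.resize(im,None,fx=3.5,fy=3.5,interpolation=cv2.INTER_CUBIC))
w=load('wrist15.npz');T=np.eye(4);T[:3,:3]=w['R'];T[:3,3]=w['pos'];P=T@w['hand_eye']
f=lambda p:(p[0]/2.6+180,p[1]/2.6+60)
for p in [(185,375),(60,140),(205,100),(185,410)]: print(p,[ray(w,[f(p)],z,P)[0][:2].round(3) for z in (0,.06,.13)])
E
```

```text
(290, 320) [array([0.425, 0.007]), array([0.433, 0.003]), array([ 0.444, -0.001])]
(250, 335) [array([0.396, 0.081]), array([0.407, 0.072]), array([0.42 , 0.062])]
(205, 352) [array([0.365, 0.164]), array([0.378, 0.149]), array([0.393, 0.132])]
(287, 337) [array([0.394, 0.012]), array([0.405, 0.008]), array([0.417, 0.003])]
(209, 310) [array([0.441, 0.159]), array([0.449, 0.145]), array([0.458, 0.128])]
(197, 290) [array([0.477, 0.183]), array([0.483, 0.167]), array([0.489, 0.149])]
(185, 375) [array([0.427, 0.022]), array([0.442, 0.041]), array([0.46 , 0.063])]
(60, 140) [array([0.37 , 0.149]), array([0.394, 0.149]), array([0.421, 0.15 ])]
(205, 100) [array([0.447, 0.168]), array([0.459, 0.165]), array([0.473, 0.163])]
(185, 410) [array([0.426, 0.001]), array([0.441, 0.023]), array([0.459, 0.049])]
```

View pics/tub.png

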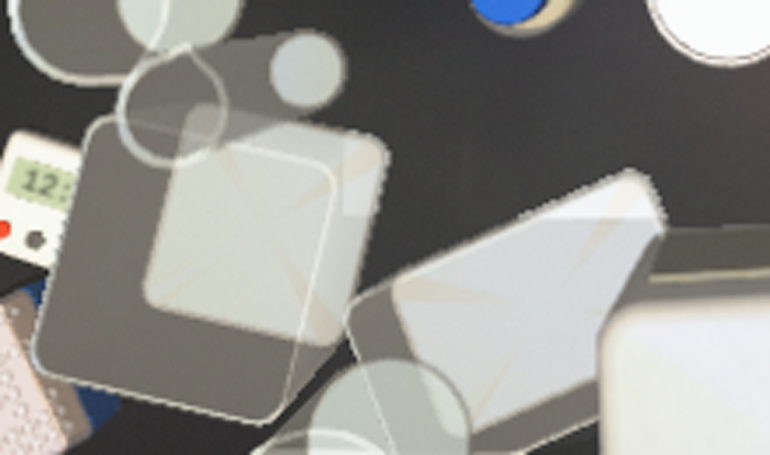

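Emit:
jog_arm:
  deltas: "0 0 0 1 -0.5 12 60; 0 0 0 2 -1 40 60; 0 0 0 2.3 -1 70 60; 0 0 0 2.3 -1 98 60; 0 0 0 2.3 -1 118 60; 0 0 0 2.3 -1 130 60; 0 0 0 2.3 -1 138 60; 0 0 0 2.3 -1 143 60; 0 0 0 2.3 -1 145 60; 0 0 0 2.3 -1 145 60; 0 0 0 2.3 -1 145 45; 0 0 0 2.3 -1 145 25; 0 0 0 2.3 -1 145 25; 0 0 0 2.3 -1 145 25; 0 0 0 2.3 -1 145 25; 0 0 0 2.3 -1 145 25"

```text
time: 34.85
position: [0.5292, 0.0773, 0.0611]
tool_rot: [[-0.0, 1.0, 0.002], [1.0, 0.0, -0.001], [-0.001, 0.002, -1.0]]
force: [0.2, -0.1, 1.6]
grip_width: 0.429
```

Emit:
jog_arm:
  deltas: "0 0 0 0 0 -5 25; 0 0 0 0 0 -20 25; 0 0 0 0 0 -45 25; 0 0 0 0 0 -75 25; 0 0 0 -2 4 -100 25; 0 0 0 -6 12 -115 25; 0 0 0 -12 24 -120 25; 0 0 0 -20 38 -120 25; 0 0 0 -28 53 -120 25; 0 0 0 -36 67 -120 25; 0 0 0 -42 78 -120 25; 0 0 0 -45.5 84.5 -120 25; 0 0 0 -46.5 86.5 -120 25; 0 0 0 -46.5 86.5 -120 25; 0 0 0 -46.5 86.5 -120 25"

```text
time: 36.72
position: [0.6148, 0.0312, 0.1812]
tool_rot: [[-0.0, 1.0, 0.001], [1.0, 0.0, -0.001], [-0.001, 0.001, -1.0]]
force: [-0.1, 0.6, -1.8]
grip_width: 0.427
```

```bash
python3 snap.py 16 wrist scene; python3 - <<'E'
from ovw import *
ov('wrist16.npz','pics/a.png',(200,40,240,220),1.8,['tblue'])
ov('scene16.npz','pics/b.png',(240,60,190,220),1.8,['tblue'])
cv2.imwrite('pics/c16.png',np.hstack([cv2.imread('pics/a.png'),cv2.imread('pics/b.png')]))
E
```

```text
36.725 [0.6148 0.0312 0.1812] 37.1148320078709 [-0.1  0.6 -1.8]
```

View pics/c16.png

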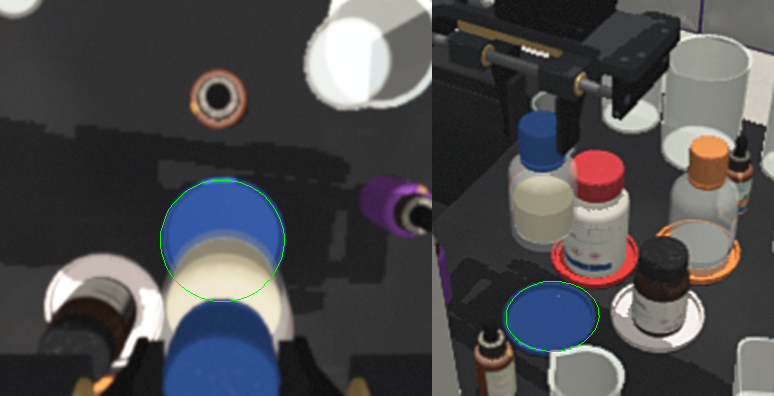

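Emit:
jog_arm:
  deltas: "0 0 0 0 0 8 25; 0 0 0 0 0 28 25; 0 0 0 0 0 55 25; 0 0 0 0 0 80 25; 0 0 0 0 0 98 25; 0 0 0 0 0 108 25; 0 0 0 0 0 113 25; 0 0 0 0 0 115.5 25; 0 0 0 0 0 116.8 25; 0 0 0 0 0 116.8 25; 0 0 0 0 0 116.8 25"

```text
time: 38.2
position: [0.6158, 0.0308, 0.0648]
tool_rot: [[-0.0, 1.0, 0.002], [1.0, 0.0, -0.001], [-0.001, 0.002, -1.0]]
force: [0.6, 0.3, -2.4]
grip_width: 0.423
```

```bash
python3 snap.py 17 scene; python3 - <<'E'
from ovw import *
ov('scene17.npz','pics/c17.png',(240,120,170,180),3.3,['tblue'])
E
```

```text
38.2 [0.6158 0.0308 0.0648] 36.818074450131995 [ 0.6  0.3 -2.4]
```

View pics/c17.png

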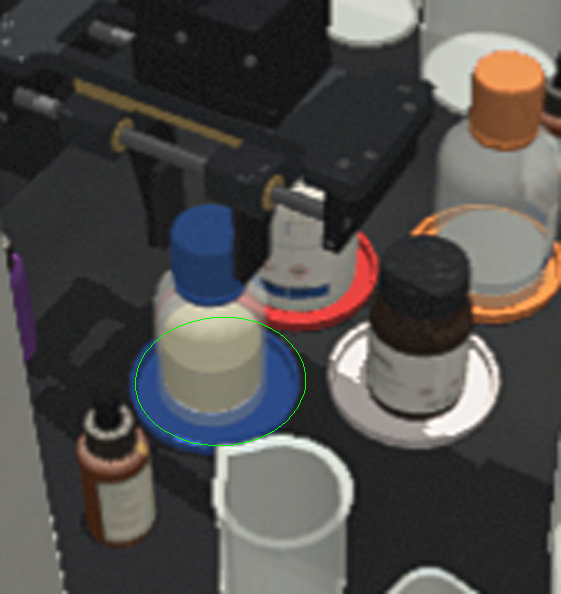

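In the tray with margin. Lower the last millimetre, release and retreat upward.

Emit:
jog_arm:
  deltas: "0 0 0 0 0 0.5 25; 0 0 0 0 0 0.8 25; 0 0 0 0 0 0.8 25; 0 0 0 0 0 0.8 40; 0 0 0 0 0 0.8 55; 0 0 0 0 0 0.8 55; 0 0 0 0 0 0.8 55; 0 0 0 0 0 -8 55; 0 0 0 0 0 -30 55; 0 0 0 0 0 -65 55; 0 0 0 0 0 -110 55; 0 0 0 0 0 -150 55; 0 0 0 0 0 -190 55; 0 0 0 0 0 -210 55; 0 0 0 -5 -10 -220 55; 0 0 0 -30 -10 -220 55; 0 0 0 -70 -10 -220 55; 0 0 0 -110 -10 -220 55"

```text
time: 40.5
position: [0.6037, -0.0798, 0.2838]
tool_rot: [[-0.001, 1.0, -0.0], [1.0, 0.001, -0.0], [-0.0, -0.0, -1.0]]
force: [0.5, -0.4, -0.1]
grip_width: 0.63
```

Emit:
jog_arm:
  deltas: "0 0 0 -50 -10 0 55; 0 0 0 -100 -20 0 55; 0 0 0 -150 -40 0 55; 0 0 0 -200 -60 0 55; 0 0 0 -250 -90 0 55; 0 0 0 -300 -130 0 55; 0 0 0 -330 -160 0 55; 0 0 0 -330 -160 0 55; 0 0 0 -330 -160 0 55"

```text
time: 41.62
position: [0.4446, -0.4082, 0.2839]
tool_rot: [[0.001, 1.0, 0.001], [1.0, -0.001, 0.001], [0.001, 0.001, -1.0]]
force: [-0.4, -0.2, 0.0]
grip_width: 0.63
```

```bash
python3 snap.py 18 scene top; python3 - <<'E'
from ovw import *
cv2.imwrite('pics/c18s.png',cv2.resize(load('scene18.npz')['image'][80:300,230:440,::-1],None,fx=2.7,fy=2.7,interpolation=cv2.INTER_CUBIC))
P=dict(POS)
for k in OBJ: P[k]=POS['t'+k] if k!='amber' else POS['twhite']
ov('top18.npz','pics/c18t.png',(205,130,220,165),3.5,['tred','tblue','twhite','torange'],P)
E
```

```text
41.625 [ 0.4446 -0.4082  0.2839] 54.7925843543719 [-0.4 -0.2  0. ]
```

View pics/c18s.png

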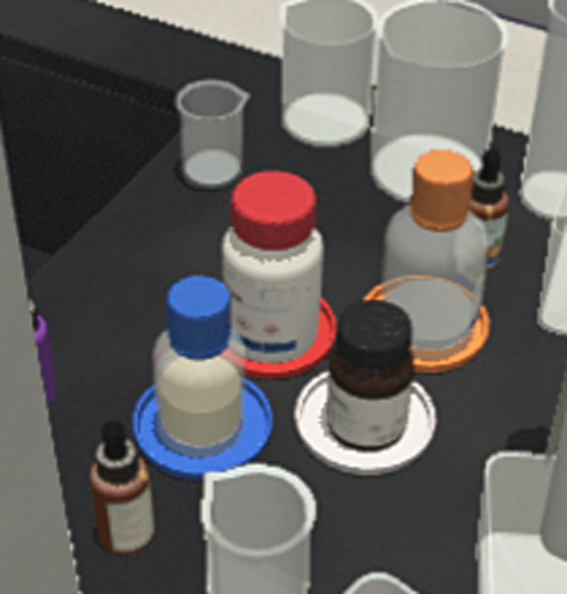

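View pics/c18t.png

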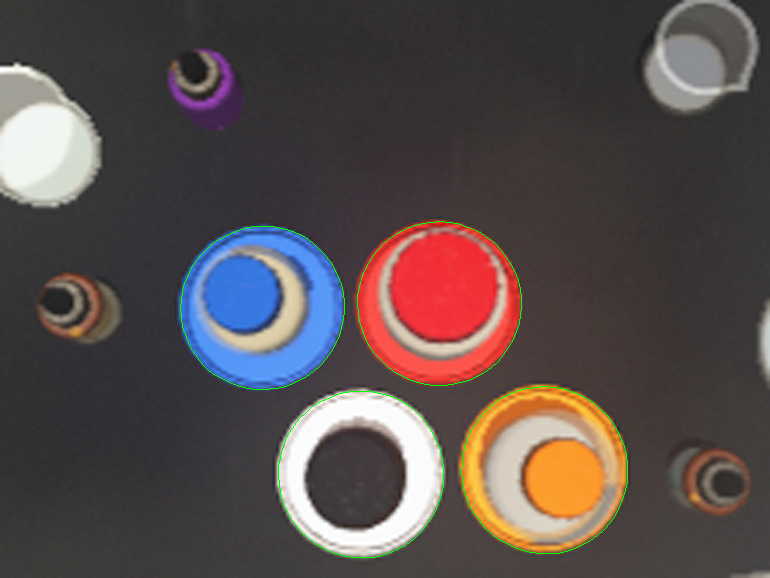

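```bash
python3 - <<'E'
from ovw import *
c=load('top18.npz')
for k,p in {'red':(444,285),'orange':(564,478),'blue':(241,293),'amber':(356,478)}.items():
    q=ray(c,[((p[0]+.5)/3.5-.5+205,(p[1]+.5)/3.5-.5+130)],OBJ[k][0]+.003)[0]
    t=np.array(POS['twhite' if k=='amber' else 't'+k]); print(k,((q[:2]-t)*1000).round(1),'mm; slack',round((.0415-OBJ[k][2])*1000,1))
E
```

```text
red [-0.  -0.6] mm; slack 9.5
orange [-0.3  1.6] mm; slack 8.5
blue [-1.1 -0. ] mm; slack 13.5
amber [ 0.2 -0.5] mm; slack 15.5
```

All containers sit inside their trays with margin, and the arm is clear of everything.

```bash
python3 - <<'E'
from station import manip
print(manip.finish_job(), manip.read_state()['time'])
E
```

```text
the job is handed in; nothing more can be done
the job is handed in; nothing more can be done
```

All four containers are in their trays, and I handed the job in at about 42 s of the 102 s allowed. The order was amber jar to the white tray, then red jar, orange bottle and blue bottle to the trays of their cap colours.

**Final checks:** The last scene and top pictures show all four upright. From the top picture, their centres are within about 1.7 mm of the tray centres, against 8.5 mm or more of clearance. The scene picture showed both brown dropper bottles and the purple look-alike still standing and looking undisturbed. The arm was retracted and touching nothing, and the end-of-move force readings never passed about 4 N.

**What disagreed:**
- **First grasp:** My first grasp on the amber jar closed on nothing. The wrist pictures showed the fingers really end about 39 mm short of the stated TCP, so I set every later grasp height from that. The jar was not disturbed.
- **Scene camera:** It disagrees with the top and wrist cameras by a few mm. While placing the orange bottle it suggested an offset of about 4 mm, so I moved the bottle 1.5 mm before release. The final top view puts it 1.6 mm off centre.

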